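# Peel the top instrument tray off the stack and present it

### The arm

A 6-joint arm with a two-finger parallel gripper is mounted at the origin on the work surface. World frame = base frame: x ahead of the robot, y to its left, z up, the work surface at z = 0. Lengths are in mm, angles in rad, forces in N, time in s.
With the tool pointing down it reaches from about 350 to 875 mm from the base axis. Payload 4.2 kg.
Tool frame: the origin (TCP) lies between the finger pads; the fingertips stand 14 mm ahead of it and the grasp point (between the pads) lies 5 mm behind it; z points along the fingers, y is the line along which they close (so a half turn about z gives the same grasp; the last joint's range is limited). The gripper opens to 85 mm and grips with 20 to 120 N. Pads are 22 mm wide; open, the fingers measure 114 mm over their backs; the gripper's body (76 mm by 85 mm) begins 54 mm behind the grasp point. The pads swing forward as they close: fully open they stand 13 mm farther back than shut.
Start: joints at [1.363, 0.385, 0.008, 0, -1.194, -0.259], TCP at [281.236, 558.127, 245.312] pointing down, gripper open.
Joint ranges: [-3.14, 3.14], [-1.21, 2.06], [-1.07, 1.41], [-3.16, 2.05], [-2.99, -0.16], [-3.1, 3.1]. Speed limits (rad/s): [2.79, 2.79, 3.14, 3.14, 3.14, 3.14].

### API

Orientations are given as a unit quaternion [x, y, z, w].
In Python, from bench import * gives the robot as it stands.
- The arm moves only by the tool carry_out, never from a script. Its argument "motion" is a list of rows, each a list of 7 numbers: the turn, a rotation vector about the tool's x, y, z in rad, then the shift along the tool's x, y, z in mm, then the opening, from -1 (shut) to 1 (fully open), so that 0 is half open. A call has 1 to 5 rows; each row is the pose to reach, as a shift and turn from the pose commanded when the call began, along the tool's axes at that moment; what a row does not reach only later rows make up. A row lasts 1/8 s, in which the tool goes at most 62.5 mm and 10.7 degrees, less where a joint would pass 70% of its speed; a pose out of reach is approached as far as the arm can. A call with a gripper value outside its range is refused whole. The fingers move at their own pace and stop on an object; the grip force is fixed at half the most. Time passes only in rows, so rows that repeat a pose let the fingers close. It gives the time, the measured TCP pose, the force, the opening and the grip force at its end, in the units of the state.
- read_state(): the state, without advancing time (a new reading comes with each control period).
- get_image(name): name is "scene" or "side" or "wrist"; returns a dict with "color" (400x640x3 uint8, blue, green, red), "mtx" (3x3 intrinsics, pixels), "position" and "orientation" of the camera in the world. Camera axes: x right, y down, z forward; pixel columns grow to the right and rows downward; lengths in mm; the calibration is good to about 2 mm. A picture is of the moment at which its call begins. There is no depth.
- job_done(): hands the job in; it is judged then, once.
The state is a dict: "clock": time; "joints": joint angles; "joint_vel": joint speeds; "joint_efforts": joint torques, N m; "position": TCP position; "ee_rot": TCP orientation; "contact_force": force on the tool from outside, world axes, zero at the start; "wrist_torque": the same for the moment, N m; "gripper_width": finger opening in mm; "grasp_force": force on a finger pad.
Only numpy, scipy, OpenCV 4.12 (cv2) and the standard library are available. Lean on these libraries where they do the work, as an engineer would, in place of code of your own. Each camera call takes 0.05 s, during which the arm holds its last target. There are 200 camera calls.

### The job

The nested instrument trays cling to one another: peel the top tray off by lifting one of its corners first, the opposite corner still resting on the tray below, so that the rest of the stack stays standing on the desk where it is. Then bring the tray over the middle of the blue mat and finish while still holding it there, level and still, its underside about 12 cm above the mat, so that the student can lay instruments in it. Leave the suture board, needle holder, bottle and tape roll alone.

Things in the scene. Friction and masses are not known exactly. Their poses are not given: they have to be found in the camera images.
- tray: the top tray: pale blue rigid plastic, rectangular with cut corners, 200 mm (its x) by 150 mm (its y), 50 mm deep, 0.13 to 0.18 kg; origin at the centre of its underside, z up. Its upper 24 mm is an upright collar 4 mm thick; below that its body, set in by 5 to 10 mm, sits inside the next tray. The four corners are cut at 45 degrees: flat upright collar faces 35 mm long
- stack: the three equal trays below, stuck together as one block, loose on the desk, 200 x 150 mm, same axes as the top tray, collars one above the other, top rim 98 mm above its origin (centre of its underside, on the desk), 0.48 to 0.55 kg. The top tray sits collar on collar in it, its origin 72 mm and its rim 122 mm above the stack's origin, and pivots on this rim when one corner is lifted
- snaps (a point): centre of the stack's top rim, 98 mm above its origin. Spring snaps at (+-60, +-70) mm hold the top tray: each lets it rise 5 mm, then resists with about 2 N, and has let go at 12 mm. Pulled straight up, all four resist at once and the stack may come up too; with one corner tilted up about the opposite one by some 0.17 rad they let go in turn and the stack stays down
- corner0 (a point): top edge, outer face, at the middle of the tray's cut corner at (+87.5, +62.5) mm, 50 mm above the tray's origin; opposite corner2. A corner can be pinched from above across the 4 mm collar, one finger inside the tray, one outside, up to 20 mm deep; below 24 mm the outer finger meets the next tray
- corner1 (a point): top edge, outer face, at the middle of the tray's cut corner at (-87.5, +62.5) mm, 50 mm above the tray's origin; opposite corner3. A corner can be pinched from above across the 4 mm collar, one finger inside the tray, one outside, up to 20 mm deep; below 24 mm the outer finger meets the next tray
- corner2 (a point): top edge, outer face, at the middle of the tray's cut corner at (-87.5, -62.5) mm, 50 mm above the tray's origin; opposite corner0. A corner can be pinched from above across the 4 mm collar, one finger inside the tray, one outside, up to 20 mm deep; below 24 mm the outer finger meets the next tray
- corner3 (a point): top edge, outer face, at the middle of the tray's cut corner at (+87.5, -62.5) mm, 50 mm above the tray's origin; opposite corner1. A corner can be pinched from above across the 4 mm collar, one finger inside the tray, one outside, up to 20 mm deep; below 24 mm the outer finger meets the next tray
- mat: the student's blue mat, 240 mm (its x) by 180 mm (its y), 2 mm thick, fixed on the desk; origin at the centre of its underside
- suture_board: wooden suturing board 110 x 190 x 22 mm with a skin-coloured pad, 34 mm high in all; origin at the centre of its underside; leave alone
- needle_holder: steel needle holder with gilt rings lying on the desk, 155 mm long along its x, 50 mm wide at the rings, 6 mm high; origin under its middle; leave alone
- drink_bottle: green drinking bottle standing on the desk, 68 mm across, 190 mm high; origin at the centre of its underside; leave alone
- tape_roll: white tape roll lying flat, 72 mm across, 25 mm high; origin at the centre of its underside; leave alone
Mind the look-alikes: they are no part of the job. What is shaped like the stack but red is not meant.

How it is judged (in metres and radians):
On the way, in this order (a step that is already met when the one before it is completed fails the run):
1. one corner of the held top tray is lifted by more than 14 mm off the stack while the opposite corner has risen less than 6 mm (((z of corner0 in the frame of stack above 0.136 m and z of corner2 in the frame of stack below 0.128 m) or (z of corner2 in the frame of stack above 0.136 m and z of corner0 in the frame of stack below 0.128 m) or (z of corner1 in the frame of stack above 0.136 m and z of corner3 in the frame of stack below 0.128 m) or (z of corner3 in the frame of stack above 0.136 m and z of corner1 in the frame of stack below 0.128 m)) and contact force between the fingers and tray above 0.5 N), for 0.1 s.
2. the held tray is clear of the stack (contact force between the fingers and tray above 0.5 N and contact force between tray and stack below 0.05 N and distance between tray and stack above 0.12 m), for 0.2 s.
At the end, for the whole second after the job is handed in: Tray still gripped: underside 80 to 160 mm above the mat, centre within 50 mm of the mat's centre, tilt under 0.2 rad, at rest, off the stack; the stack upright on the desk within 30 mm of its start, tilt under 0.15 rad; other objects within 30 mm of their starts (contact force between the fingers and tray above 0.5 N and z of tray in the frame of mat between 0.082 and 0.162 m and horizontal distance between tray and mat below 0.05 m and angle between tray's own z axis and vertical below 0.2 rad and linear speed of tray below 0.03 m/s and contact force between tray and stack below 0.05 N and contact force between tray and suture_board below 0.05 N and distance of each of stack, suture_board, needle_holder, drink_bottle, tape_roll from where it was at the start of the episode below 0.03 m and angle between stack's own z axis and vertical below 0.15 rad and height (world z) of stack below 0.015 m); the arm keeps its last pose, push and grip.
It fails at once if the rest of the stack is lifted more than 15 mm, tilted more than 0.15 rad or moved more than 30 mm (not (distance of stack from where it was at the start of the episode below 0.03 m and angle between stack's own z axis and vertical below 0.15 rad and height (world z) of stack below 0.015 m)).
It fails at once if a bystander is moved more than 30 mm (not (distance of each of suture_board, needle_holder, drink_bottle, tape_roll from where it was at the start of the episode below 0.03 m)).
It also fails if it takes over 51 s, if anything falls off the work surface, if the arm or the gripper's body presses on something with over 40 N, if the wrist force passes 120 N, or if a joint passes its speed limit or range.

## Working session

There is one attempt and no reset: what is moved stays moved. The work goes in short steps, Python scripts to look and compute and a tool call to move; the robot and the scene stay as the last step left them, time stands still between calls to the robot, and variables do not carry over. Pictures are saved under pics/ and viewed, at most 10 in all, crops included, and the job is handed in when it is done.

Besides the shell and the picture viewer there is one more tool, called after "Request:" as name(argument=value, ...), one argument or row to a line, values as JSON. carry_out: Moves the arm, as the interface text tells. Its arguments: {"type":"object","properties":{"motion":{"type":"array"}},"required":["motion"]}

```bash
mkdir -p pics; ls
python3 - <<'E'
from bench import *
import cv2
for n in("scene","side"):
    d=get_image(n);cv2.imwrite(f"pics/{n}0.png",d["color"]);print(n,d["mtx"].tolist(),d["position"],d["orientation"])
print(read_state())
E
```

```text
pics
scene [[401.0923693900151, 0.0, 313.2758667883764], [0.0, 401.0923693900151, 198.19460389902713], [0.0, 0.0, 1.0]] [1142.54582041  145.34701296 1048.81351215] [ 0.57532015  0.7740142  -0.2080992  -0.1631057 ]
side [[379.7793364649514, 0.0, 322.0081598313085], [0.0, 379.7793364649514, 199.14250565153097], [0.0, 0.0, 1.0]] [213.29562927 539.44302033 853.84624258] [-0.27961132  0.89297349 -0.33651941  0.10569083]
{'clock': 0.1, 'joints': array([ 1.36258733e+00,  3.85491072e-01,  6.72430033e-03, -4.31427770e-04,
       -1.19407563e+00, -2.58569857e-01]), 'joint_vel': array([ 1.33482504e-03, -1.49297689e-03,  3.83260400e-03,  1.06635891e-05,
        6.20259504e-04,  1.38434636e-03]), 'joint_efforts': array([-1.07019299e-03, -3.93322098e+01,  1.88928473e+01,  4.19793114e+00,
       -2.60635519e-03,  3.21151127e-06]), 'position': array([281.02857103, 557.66101028, 244.30968385]), 'ee_rot': array([ 9.72869159e-01, -2.31353655e-01, -1.74684540e-04,  1.02776022e-03]), 'contact_force': array([-0.01842391,  0.24723255, -0.17472424]), 'wrist_torque': array([-0.01326548,  0.00858272,  0.01796643]), 'grasp_force': 0.0, 'gripper_width': 85.3538012494774}
```

View pics/scene0.png

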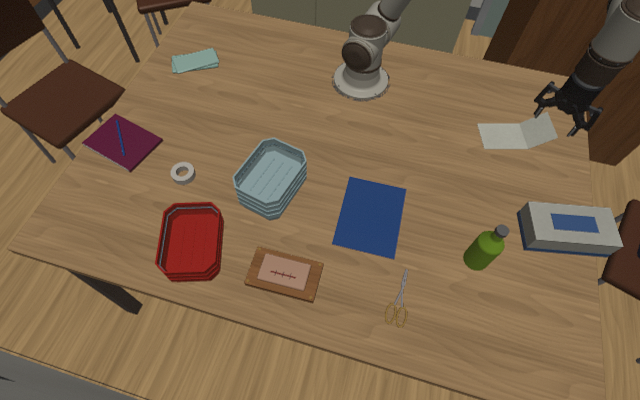

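View pics/side0.png

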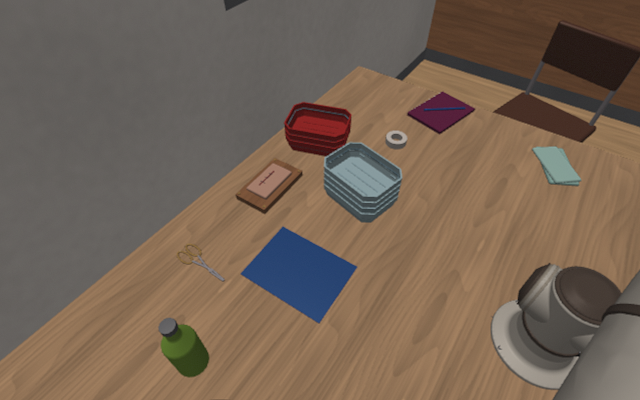

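The scene picture shows the candidates. The pale-blue stack is at scene (271,178) and side (363,181). The red tray stack at scene (190,241) and side (318,128) is a decoy. The cyan booklet at scene (195,61) and the grey-blue box at (570,228) only share the colour. The description fits the pale-blue stack, and the mat is at scene (370,217). I'll check the choice in a close crop.

```bash
python3 - <<'E'
import cv2,numpy as np
a=cv2.imread("pics/scene0.png")[130:225,225:315];b=cv2.imread("pics/side0.png")[135:230,315:410]
h=lambda i:cv2.resize(i,(0,0),fx=4.2,fy=4.2,interpolation=cv2.INTER_CUBIC)
cv2.imwrite("pics/crop.png",np.hstack([h(a),h(b)]))
s=cv2.imread("pics/scene0.png");print(s[150,250],s[178,271],s[200,240],s[217,370]);
E
cat > geo.py <<'E'
import numpy as np
from scipy.spatial.transform import Rotation as R
from bench import *
def onplane(d,uv,z):
    K=d["mtx"];uv=np.atleast_2d(uv).astype(float)
    r=np.c_[uv,np.ones(len(uv))]@np.linalg.inv(K).T@R.from_quat(d["orientation"]).as_matrix().T
    p=np.array(d["position"]);return p+r*((z-p[2])/r[:,2])[:,None]
E
```

```text
[ 87 121 147] [145 143 123] [97 96 83] [110  66  40]
```

View pics/crop.png

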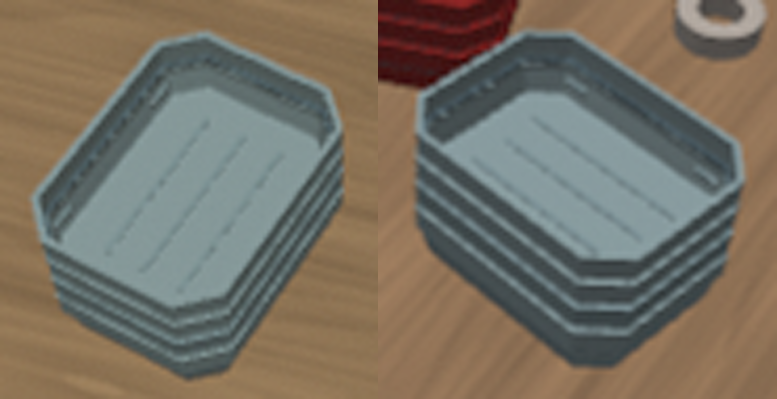

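The crop shows a pale-blue octagonal tray with three collars below it, so the choice is right. The rim vertices are readable in both views. I'll cast them onto z=122 and check the sizes.

```bash
cat > m.py <<'E'
from geo import *
import cv2
sc=get_image("scene");sd=get_image("side")
V={"scene":(sc,[(160,42),(207,34),(331,90),(343,132),(228,300),(175,309),(45,240),(35,197)],(225,130),0),
"side":(sd,[(742,180),(640,260),(580,260),(418,138),(418,98),(528,34),(572,34),(735,145)],(315,135),378)}
for n,(d,v,o,x0) in V.items():
    uv=(np.array(v,float)-[x0,0]+.5)/4.2-.5+o
    p=onplane(d,uv,122)[:,:2];print(n,np.round(p,0).tolist());
    e=np.linalg.norm(np.roll(p,-1,0)-p,axis=1);print("edges",e.round(0))
    print("width",np.linalg.norm((p[7]+p[0]-p[3]-p[4])/2))
    for k in(0,1):
        pass
    m=np.array([(p[i]+p[(i+1)%8])/2 for i in range(0,8,2)]);print("cut mids",m.round(0).tolist(),"c",m.mean(0).round(1), "diags",np.linalg.norm(m[0]-m[2]).round(),np.linalg.norm(m[1]-m[3]).round())
    L=p[7]-p[0] if e[7]>e[1] else p[2]-p[1]
    l=(p[4]-p[3]+p[7]-p[0]*1) if 0 else L
    a=p[7]-p[0];b=p[4]-p[3];print("long yaw",np.degrees(np.arctan2(*(b-a)[::-1])),np.degrees(np.arctan2(*a[::-1])))
# mat
for n,d in(("scene",sc),("side",sd)):
    h=cv2.cvtColor(d["color"],cv2.COLOR_BGR2HSV);k=cv2.inRange(h,(100,140,50),(125,255,255))
    c=max(cv2.findContours(k,0,2)[0],key=cv2.contourArea);q=cv2.approxPolyDP(c,6,True)[:,0]
    p=onplane(d,q,2)[:,:2];print("mat",n,p.round(0).tolist(),p.mean(0).round(0),np.linalg.norm(np.roll(p,-1,0)-p,axis=1).round(0))
for n,u,z in(("bottle",(482,262),0),("board",(284,272),22),("tape",(182,173),25),("red",(190,235),100)):print(n,onplane(sc,u,z).round())
E
python3 m.py
```

```text
scene [[464.0, -198.0], [448.0, -169.0], [469.0, -72.0], [501.0, -53.0], [648.0, -85.0], [664.0, -115.0], [640.0, -213.0], [611.0, -232.0]]
edges [ 33. 100.  36. 150.  34. 101.  35. 150.]
width 150.55149736089822
cut mids [[456.0, -184.0], [485.0, -63.0], [656.0, -100.0], [625.0, -222.0]] c [ 555.5 -142.2] diags 217.0 213.0
long yaw 69.49979345927461 -12.913590220217685
side [[449.0, -175.0], [469.0, -77.0], [499.0, -56.0], [642.0, -88.0], [664.0, -120.0], [638.0, -218.0], [613.0, -236.0], [468.0, -201.0]]
edges [100.  37. 146.  39. 102.  31. 149.  32.]
width 212.2557103462961
cut mids [[459.0, -126.0], [571.0, -72.0], [651.0, -169.0], [540.0, -218.0]] c [ 555.4 -146.2] diags 197.0 150.0
long yaw -57.83205631101765 -54.93349146298018
mat scene [[436.0, 70.0], [670.0, 78.0], [665.0, 250.0], [429.0, 243.0]] [550. 160.] [234. 173. 236. 173.]
mat side [[671.0, 73.0], [663.0, 249.0], [431.0, 239.0], [439.0, 65.0]] [551. 157.] [177. 233. 174. 232.]
bottle [[604. 491.   0.]]
board [[799. -25.  22.]]
tape [[ 589. -425.   25.]]
red [[ 800. -278.  100.]]
```

Both views agree, and the edges (150/100/35) match the given sizes. The tray centre is about (555.5,-144) with yaw about -12.7°, and the mat centre is (550,159). I'll grip corner1, near (484,-64). After gripping it, a turn of about 30° about the base brings the tray over the mat.

```bash
cat >> geo.py <<'E'
C=np.array([555.5,-144.0]);YAW=np.radians(-12.7)
def body(x,y,z):  # stack frame -> world
    return np.array([*(C+R.from_euler('z',YAW).as_matrix()[:2,:2]@[x,y]),z])
def downrot(ydir):   # tool pointing down, tool y at world angle ydir
    y=np.array([np.cos(ydir),np.sin(ydir),0]);z=np.array([0,0,-1.]);return R.from_matrix(np.c_[np.cross(y,z),y,z])
GR=downrot(np.radians(135)+YAW)
def row(p,rot,s=None):
    s=s or read_state();r=R.from_quat(s["ee_rot"])
    return np.r_[(r.inv()*rot).as_rotvec().round(3),(r.inv().apply(np.array(p)-s["position"])).round(1)]
E
python3 - <<'E'
from geo import *
print(body(-86.1,61.1,0));print(row(body(-86.1,61.1,200),GR).tolist())
E
```

```text
[484.93907885 -65.46608117   0.        ]
[0.001, -0.002, 2.111, 462.5, 464.8, 45.4]
```

Request:
carry_out(
  motion=[
    [0, 0, 0.18, 39, 39, 4, -0.3],
    [0, 0, 0.36, 78, 78, 8, -0.3],
    [0, 0, 0.54, 117, 117, 12, -0.3],
    [0, 0, 0.72, 156, 156, 16, -0.3],
    [0, 0, 0.9, 195, 195, 20, -0.3],
  ],
)

```text
clock: 0.82
position: [367.8, 294.5, 225.2]
ee_rot: [0.774, -0.634, 0.0, -0.0]
contact_force: [1.2, 0.4, -0.0]
gripper_width: 29.8
grasp_force: 0.0
```

```bash
python3 -c "
from geo import *
print(row(body(-86.1,61.1,200),GR).tolist(),read_state()['joints'].round(2))"
```

```text
[-0.0, 0.0, 1.206, 376.0, -43.8, 25.2] [ 1.02  0.14 -0.39  0.   -1.05 -0.82]
```

Request:
carry_out(
  motion=[
    [0, 0, 0.18, 56, -6, 4, -0.3],
    [0, 0, 0.36, 112, -12, 8, -0.3],
    [0, 0, 0.54, 168, -18, 12, -0.3],
    [0, 0, 0.72, 224, -24, 16, -0.3],
    [0, 0, 0.9, 280, -30, 20, -0.3],
  ],
)

```text
clock: 1.45
position: [454.0, 26.4, 205.4]
ee_rot: [-0.421, 0.907, -0.0, 0.0]
contact_force: [1.4, -0.2, 0.1]
gripper_width: 30.0
grasp_force: 0.0
```

```bash
python3 -c "
from geo import *
print(row(body(-86.1,61.1,200),GR).tolist(),read_state()['joints'].round(2))"
```

```text
[-0.0, 0.001, 0.306, 50.2, -82.9, 5.4] [ 0.42  0.13 -0.45  0.   -0.99 -1.12]
```

Request:
carry_out(
  motion=[
    [0, 0, 0.16, 25, -42, 3, -0.3],
    [0, 0, 0.306, 50, -83, 5, -0.3],
    [0, 0, 0.306, 50, -83, 5, -0.3],
    [0, 0, 0.306, 50, -83, 5, -0.3],
  ],
)

```text
clock: 1.95
position: [485.0, -63.5, 200.1]
ee_rot: [-0.281, 0.96, 0.0, -0.0]
contact_force: [-0.0, 0.1, 0.3]
gripper_width: 29.8
grasp_force: 0.0
```

```bash
python3 -c "
from geo import *
import cv2
print(row(body(-86.1,61.1,200),GR).tolist(),read_state()['joints'].round(2))
d=get_image('wrist');cv2.imwrite('pics/w1.png',d['color']);print(d['position'],d['orientation'])
K=d['mtx'];r=R.from_quat(d['orientation']);
for q in [(-87.5,62.5),(-75,75),(-100,50),(75,75),(-100,-50)]:
  c=K@r.inv().apply(body(*q,122)-d['position']);print(q,(c[:2]/c[2]).round(1))
s=get_image('scene');cv2.imwrite('pics/s1.png',s['color'])
"
```

```text
[0.0, -0.0, 0.005, 1.2, -1.6, 0.1] [ 0.2   0.2  -0.38 -0.   -0.99 -1.2 ]
[ 424.5893174  -101.72038182  328.8206944 ] [0.47553409 0.86781363 0.12652696 0.06897653]
(-87.5, 62.5) [321.4 215.8]
(-75, 75) [321.3 237.3]
(-100, 50) [321.5 193.3]
(75, 75) [200.9 347.8]
(-100, -50) [217.1  91.1]
```

View pics/w1.png

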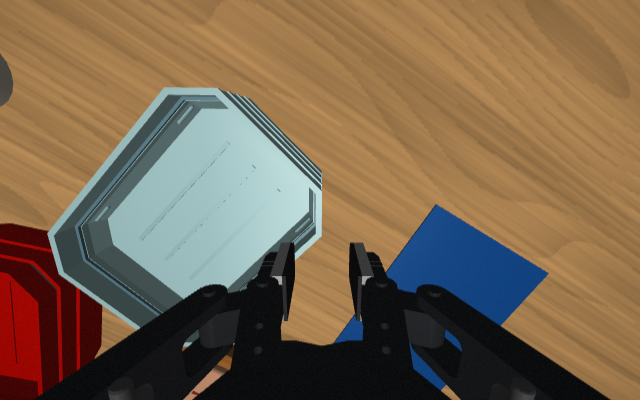

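The wrist view shows the cut collar face at column 321, rows about 189–235. I predicted 193–237, so it agrees to within 2 mm. Now I'll descend.

Request:
carry_out(
  motion=[
    [0, 0, 0.005, 1, -1.6, 30, -0.3],
    [0, 0, 0.005, 1, -1.6, 55, -0.3],
    [0, 0, 0.005, 1, -1.6, 72, -0.3],
    [0, 0, 0.005, 1, -1.6, 82, -0.3],
    [0, 0, 0.005, 1, -1.6, 82, -0.3],
  ],
)

```text
clock: 2.68
position: [485.1, -64.7, 118.1]
ee_rot: [-0.279, 0.96, 0.0, -0.0]
contact_force: [0.4, 0.7, 0.9]
gripper_width: 29.8
grasp_force: 0.0
```

Request:
carry_out(
  motion=[
    [0, 0, 0, 0, 0, 0, -0.6],
    [0, 0, 0, 0, 0, 0, -0.8],
    [0, 0, 0, 0, 0, 0, -1],
    [0, 0, 0, 0, 0, 0, -1],
    [0, 0, 0, 0, 0, 0, -1],
  ],
)

```text
clock: 3.3
position: [485.9, -65.4, 119.2]
ee_rot: [-0.278, 0.961, -0.0, 0.001]
contact_force: [-1.0, 1.1, 4.7]
gripper_width: 2.5
grasp_force: 60.5
```

```bash
cat > peel.py <<'E'
from geo import *
import sys
s=read_state();print(s["position"].round(1),s["contact_force"].round(1),s["wrist_torque"].round(2),s["gripper_width"],s["grasp_force"])
r=R.from_quat(s["ee_rot"]);P=body(87.5,-62.5,98)
t=np.array([np.cos(np.radians(45)+YAW),np.sin(np.radians(45)+YAW),0])  # tangent
up=np.cross(t,body(-87.5,62.5,98)-P)[2];t=t*np.sign(up)
for th in map(float,sys.argv[1:]):
    q=R.from_rotvec(t*th);print(th,row(P+q.apply(s["position"]-P),q*r,s).tolist())
E
python3 peel.py .05 .1 .15 .2 .25 .3
```

```text
[485.9 -65.4 119.2] [-1.   1.1  4.7] [ 0.2   0.36 -0.1 ] 2.471473938621975 60.49736022949219
0.05 [-0.05, -0.0, 0.0, -0.0, -1.3, -10.5]
0.1 [-0.1, -0.0, 0.0, -0.0, -3.2, -20.8]
0.15 [-0.15, -0.0, 0.0, -0.0, -5.5, -31.1]
0.2 [-0.2, -0.0, 0.0, -0.0, -8.4, -41.2]
0.25 [-0.25, -0.0, 0.0, -0.1, -11.8, -51.2]
0.3 [-0.3, -0.0, 0.0, -0.1, -15.7, -61.0]
```

Request:
carry_out(
  motion=[
    [-0.025, 0, 0, 0, -0.6, -5.2, -1],
    [-0.05, 0, 0, 0, -1.3, -10.5, -1],
    [-0.075, 0, 0, 0, -2.2, -15.7, -1],
    [-0.1, 0, 0, 0, -3.2, -20.8, -1],
    [-0.1, 0, 0, 0, -3.2, -20.8, -1],
  ],
)

```text
clock: 3.92
position: [487.2, -68.4, 139.0]
ee_rot: [-0.277, 0.96, 0.048, -0.014]
contact_force: [0.3, -0.1, 0.1]
gripper_width: 2.3
grasp_force: 59.7
```

Run:
```python
from geo import *
import cv2
s=read_state();print(s["position"].round(1),R.from_quat(s["ee_rot"]).as_matrix()[:,2].round(3),s["contact_force"].round(1),s["wrist_torque"].round(2),s["gripper_width"],s["grasp_force"])
a=get_image("scene")["color"][130:225,225:315];b=get_image("side")["color"][135:230,315:410]
h=lambda i:cv2.resize(i,(0,0),fx=4.2,fy=4.2,interpolation=cv2.INTER_CUBIC)
cv2.imwrite("pics/crop2.png",np.hstack([h(a),h(b)]))
```

```text
[487.2 -68.4 139. ] [-0.053  0.085 -0.995] [ 0.3 -0.1  0.1] [-0.28 -0.15 -0.11] 2.2504842613115916 59.729615449905396
```

View pics/crop2.png

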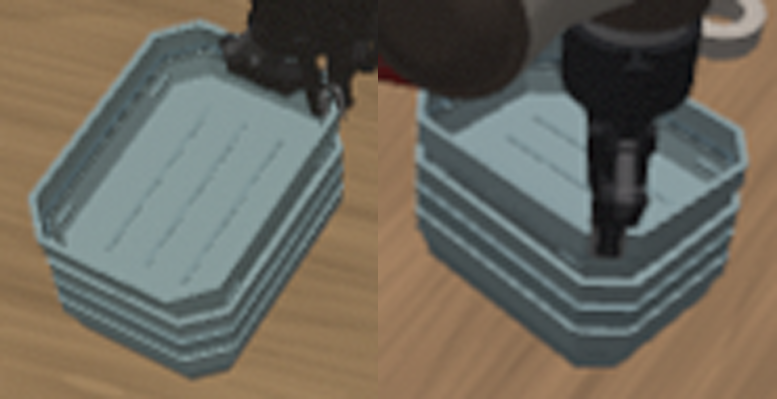

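The crop shows the gripped corner raised and the opposite one (crop (45,240)) still resting, with the stack in place. I'll continue the tilt.

Request:
carry_out(
  motion=[
    [-0.025, 0, 0, 0, -0.7, -5.2, -1],
    [-0.05, 0, 0, 0, -1.3, -10.4, -1],
    [-0.075, 0, 0, 0, -2.1, -15.7, -1],
    [-0.1, 0, 0, 0, -3, -20.8, -1],
    [-0.1, 0, 0, 0, -3, -20.8, -1],
  ],
)

```text
clock: 4.65
position: [490.1, -72.6, 159.5]
ee_rot: [-0.277, 0.956, 0.096, -0.028]
contact_force: [0.9, -1.6, 0.4]
gripper_width: 2.4
grasp_force: 59.6
```

Run:
```python
from geo import *
import cv2
s=read_state();print(s["position"].round(1),R.from_quat(s["ee_rot"]).as_matrix()[:,2].round(3),s["contact_force"].round(1),s["wrist_torque"].round(2),s["gripper_width"],s["grasp_force"])
r=R.from_quat(s["ee_rot"]);print("world up in tool",r.inv().apply([0,0,100]).round(1))
a=get_image("scene")["color"][130:225,225:315];b=get_image("side")["color"][135:230,315:410]
h=lambda i:cv2.resize(i,(0,0),fx=4.2,fy=4.2,interpolation=cv2.INTER_CUBIC)
cv2.imwrite("pics/crop3.png",np.hstack([h(a),h(b)]))
```

```text
[490.1 -72.6 159.5] [-0.106  0.168 -0.98 ] [ 0.9 -1.6  0.4] [-0.65 -0.37 -0.04] 2.4239761159658224 59.64389741420746
world up in tool [ -0.   19.8 -98. ]
```

View pics/crop3.png

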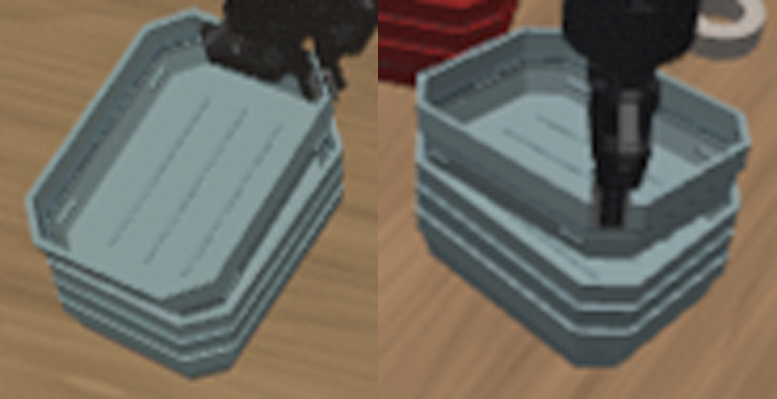

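The tray is peeled at 0.2 rad, the far corner is still resting, and the stack hasn't moved. Next is straight up, slowly at first.

Request:
carry_out(
  motion=[
    [0, 0, 0, 0, 1, -5, -1],
    [0, 0, 0, 0, 2, -10, -1],
    [0, 0, 0, 0, 3, -15, -1],
    [0, 0, 0, 0, 5, -25, -1],
    [0, 0, 0, 0, 7, -35, -1],
  ],
)

```text
clock: 5.38
position: [489.9, -72.4, 196.1]
ee_rot: [-0.277, 0.956, 0.096, -0.028]
contact_force: [-0.0, -0.8, -1.7]
gripper_width: 2.3
grasp_force: 59.5
```

Request:
carry_out(
  motion=[
    [0, 0, 0, 0, 3, -15, -1],
    [0, 0, 0, 0, 7, -35, -1],
    [0, 0, 0, 0, 11, -55, -1],
    [0, 0, 0, 0, 16, -80, -1],
    [0, 0, 0, 0, 20, -100, -1],
  ],
)

```text
clock: 6.0
position: [490.1, -72.8, 299.3]
ee_rot: [-0.277, 0.956, 0.096, -0.027]
contact_force: [0.3, -0.8, -1.6]
gripper_width: 2.3
grasp_force: 59.5
```

```bash
cat > carry.py <<'E'
from geo import *
s=read_state();print(s["position"].round(1),s["contact_force"].round(1),s["wrist_torque"].round(2),s["gripper_width"],s["grasp_force"],s["joints"].round(2))
M=np.array([550,159.]);A=np.radians(30.6)
Q=R.from_euler('z',A)
off=Q.apply(body(-86.1,61.1,0)-np.r_[C,0])
for z in(290,172): print(z,row(np.r_[M+off[:2],z],Q*GR,s).tolist())
E
python3 carry.py
```

```text
[490.1 -72.8 299.3] [ 0.3 -0.8 -1.6] [-0.32 -0.1   0.01] 2.299778671314451 59.50467109680176 [ 0.07  0.2  -0.07 -0.18 -1.4  -1.04]
290 [0.194, 0.055, -0.532, -106.3, 237.8, 57.5]
172 [0.194, 0.055, -0.532, -106.1, 214.5, 173.2]
```

Request:
carry_out(
  motion=[
    [0.03, 0.01, -0.08, -16, 36, 9, -1],
    [0.06, 0.02, -0.16, -32, 71, 17, -1],
    [0.09, 0.025, -0.25, -48, 107, 26, -1],
    [0.12, 0.03, -0.33, -66, 147, 36, -1],
    [0.14, 0.04, -0.4, -80, 178, 43, -1],
  ],
)

```text
clock: 6.62
position: [459.2, 126.3, 291.5]
ee_rot: [-0.466, 0.885, 0.027, -0.007]
contact_force: [0.6, 0.6, -2.3]
gripper_width: 2.5
grasp_force: 59.5
```

```bash
python3 carry.py
```

```text
[459.2 126.3 291.5] [ 0.6  0.6 -2.3] [-0.06  0.04 -0.01] 2.479903383862584 59.53590989112854 [ 0.58  0.11 -0.23 -0.06 -1.25 -1.16]
290 [0.054, 0.016, -0.129, -47.5, 44.4, 4.5]
172 [0.054, 0.016, -0.129, -46.0, 38.0, 122.3]
```

Request:
carry_out(
  motion=[
    [0.02, 0.005, -0.04, -16, 15, 2, -1],
    [0.04, 0.01, -0.09, -32, 30, 3, -1],
    [0.054, 0.016, -0.129, -44, 42, 4, -1],
    [0.054, 0.016, -0.129, -47.5, 44, 5, -1],
    [0.054, 0.016, -0.129, -47.5, 44, 5, -1],
  ],
)

```text
clock: 7.25
position: [450.5, 188.9, 288.8]
ee_rot: [-0.52, 0.854, 0.0, -0.001]
contact_force: [0.1, 0.1, -2.4]
gripper_width: 2.1
grasp_force: 59.5
```

```bash
python3 carry.py
```

```text
[450.5 188.9 288.8] [ 0.1  0.1 -2.4] [ 0.02  0.16 -0.  ] 2.1356320379679845 59.52769696712494 [ 0.73  0.12 -0.24 -0.   -1.21 -1.21]
290 [0.001, -0.001, -0.003, -1.0, 1.9, -1.2]
172 [0.001, -0.001, -0.003, -1.1, 1.7, 116.8]
```

Request:
carry_out(
  motion=[
    [0, 0, 0, 0, 1, 30, -1],
    [0, 0, 0, -1, 1.5, 65, -1],
    [0, 0, 0, -1, 1.5, 98, -1],
    [0, 0, 0, -1, 1.5, 117, -1],
    [0, 0, 0, -1, 1.5, 119, -1],
  ],
)

```text
clock: 7.88
position: [449.1, 189.3, 168.4]
ee_rot: [-0.52, 0.854, -0.0, -0.002]
contact_force: [-0.0, 0.1, -1.9]
gripper_width: 2.5
grasp_force: 59.6
```

Request:
carry_out(
  motion=[
    [0, 0, 0, 0, 0, 0, -1],
    [0, 0, 0, 0, 0, 0, -1],
    [0, 0, 0, 0, 0, 0, -1],
    [0, 0, 0, 0, 0, 0, -1],
  ],
)

```text
clock: 8.38
position: [449.6, 190.7, 169.8]
ee_rot: [-0.52, 0.854, 0.0, -0.0]
contact_force: [0.3, 0.8, -1.8]
gripper_width: 2.3
grasp_force: 59.6
```

Run:
```python
from geo import *
import cv2
s=read_state();print(s["position"].round(1),s["contact_force"].round(1),s["gripper_width"],s["grasp_force"],s["joint_vel"].round(3))
a=get_image("scene");b=get_image("side");np.savez("f.npz",**{k+n:v for n,d in(("a",a),("b",b)) for k,v in d.items()})
A=a["color"][110:270,220:420];B=b["color"][125:325,230:410]
cv2.imwrite("pics/final.png",np.hstack([cv2.resize(A,(400,320)),cv2.resize(B,(360,400))[:320]]))
```

```text
[449.6 190.7 169.8] [ 0.3  0.8 -1.8] 2.3306036393621787 59.55225348472595 [ 0.001  0.003 -0.002  0.     0.002 -0.   ]
```

View pics/final.png

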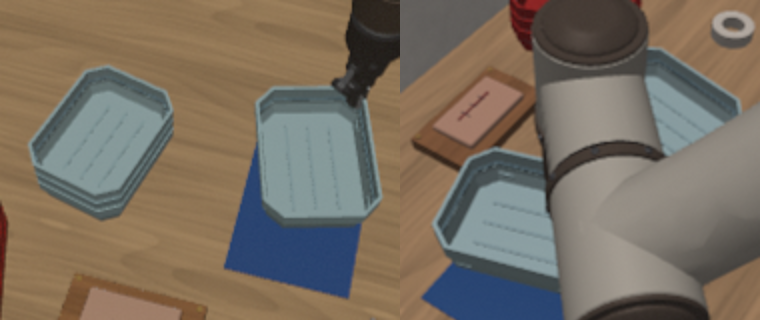

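The picture shows the tray held above the mat, with the stack at its old place. I'll check that it's level by casting the rim vertices onto z≈172.

Run:
```python
from geo import *
f=np.load("f.npz");d={k:f[k+"a"] for k in("mtx","position","orientation")}
uv=np.array([(272,88),(256,101),(263,211),(280,225),(362,220),(381,204)])/2+[220,110]
p=onplane(d,uv,172.8)[:,:2];print(p.round().tolist());print(np.linalg.norm(np.diff(p,axis=0),axis=1).round())
m=[(p[0]+p[1])/2,(p[2]+p[3])/2,(p[4]+p[5])/2];print("centre",(m[0]+m[2])/2, "sides",np.linalg.norm(m[0]-m[1]),np.linalg.norm(m[1]-m[2]))
b={k:f[k+"b"] for k in("mtx","position","orientation")}
# side view vertices -> 2-view heights of far cut (scene idx order unknown: match nearest on plane)
q=onplane(b,np.array([(437,203),(470,152),(475,264)])/2-[200,0]+[230,125],172.8)[:,:2];print("side",q.round().tolist())
```

```text
[[474.0, 80.0], [501.0, 64.0], [662.0, 113.0], [675.0, 138.0], [638.0, 233.0], [609.0, 252.0]]
[ 32. 168.  28. 102.  35.]
centre [555.48655368 157.33318635] sides 188.51344406114805 125.25126670048594
side [[644.0, 209.0], [663.0, 130.0], [557.0, 247.0]]
```

The long side measures 188 mm instead of 175 in the level plane, so the far end may sag by about 0.1 rad. I'll triangulate it from a closer crop.

Run:
```python
import numpy as np,cv2
f=np.load("f.npz");A=f["colora"][145:230,340:420];B=f["colorb"][190:280,240:320]
cv2.imwrite("pics/final2.png",np.hstack([cv2.copyMakeBorder(cv2.resize(A,None,fx=5,fy=5,interpolation=2),0,25,0,0,0),cv2.resize(B,None,fx=5,fy=5,interpolation=2)]))
```

```text
(no output)
```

View pics/final2.png

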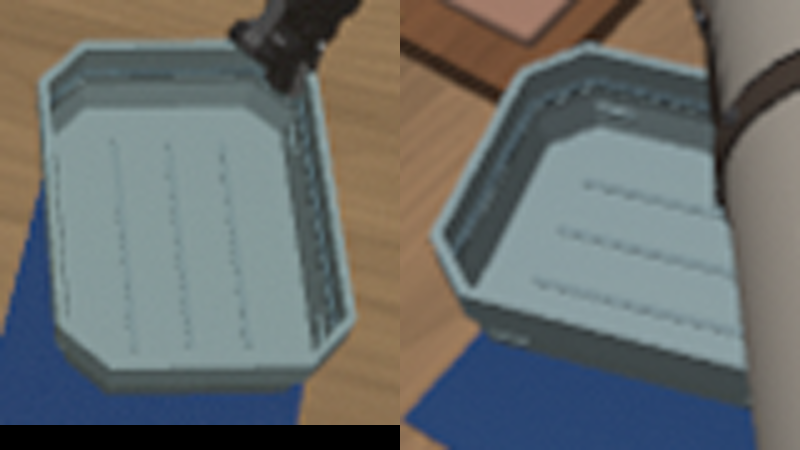

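Run:
```python
from geo import *
import cv2
f=np.load("f.npz")
def P(n):
    Rm=R.from_quat(f["orientation"+n]).as_matrix().T;return f["mtx"+n]@np.c_[Rm,-Rm@f["position"+n]]
a=(np.array([(57,328),(110,370),(310,370),(352,322)],float)+.5)/5-.5+[340,145]
b=(np.array([(588,45),(522,73),(433,238),(468,297)],float)-[400,0]+.5)/5-.5+[240,190]
X=cv2.triangulatePoints(P("a"),P("b"),a.T,b.T);X=(X[:3]/X[3]).T
print(X.round(1).tolist(),np.linalg.norm(np.diff(X,axis=0),axis=1).round())
```

```text
[[645.7, 107.5, 170.7], [660.7, 138.4, 169.8], [631.1, 233.5, 168.8], [597.7, 248.6, 168.9]] [ 34. 100.  37.]
```

The far rim is at z≈169–171 (level would be 173), and its edges measure 34/100/37 as they should. The tilt is therefore about 0.02 rad, so I'm handing the job in.

```bash
python3 -c "
from bench import *
print(job_done())"
```

```text
the job is handed in; nothing more can be done
None
```

I peeled the top tray off by one corner without moving the stack, and handed the job in with the arm holding the tray level and still about 12 cm above the middle of the mat; the judge's verdict was not shown.

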